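# Load the stone polisher and start its matching programme

### The arm

A 6-joint arm with a two-finger parallel gripper is mounted at the origin on the work surface. World frame = base frame: x ahead of the robot, y to its left, z up, the work surface at z = 0. Lengths are in m, angles in degrees, forces in N, time in s.
With the tool pointing down it reaches from about 0.35 to 0.875 m from the base axis. Payload 4.2 kg.
Tool frame: the origin (TCP) lies on the centre line of the jaws, within the pads' length; the fingertips stand 25 mm ahead of it and the grasp point (between the pads) lies 6 mm ahead of it; z points along the fingers, y is the line along which they close (so a half turn about z gives the same grasp; the last joint's range is limited). The gripper opens to 87 mm and grips with 3 to 60 N. Pads are 19 mm wide; open, the fingers measure 117 mm over their backs; the gripper's body (75 mm by 190 mm) begins 51 mm behind the grasp point.
Start: joints at [-60.585, 22.042, 0.453, 0, -68.411, -14.817], TCP at [0.158, -0.605, 0.248] pointing down, gripper open.
Joint ranges: [-179.83, 179.83], [-69.29, 118.12], [-61.27, 80.66], [-181.25, 117.63], [-171.15, -9.14], [-177.46, 177.46]. Speed limits (degrees/s): [159.86, 159.86, 180, 180, 180, 180].

### API

Orientations are given as a 3x3 rotation matrix whose columns are the frame's x, y, z axes.
In Python, from workcell import bot gives the robot as it stands.
- The arm moves only by the shell command python3 -m crank 'ROWS' [FORCE]. ROWS is JSON, a list of rows, each a list of 7 numbers: the turn, a rotation vector about the tool's x, y, z in rad, then the shift along the tool's x, y, z in cm, then the opening, from 0 (shut) to 1 (fully open). A call has 1 to 12 rows; each row is the pose to reach, as a shift and turn from the pose commanded when the call began, along the tool's axes at that moment; what a row does not reach only later rows make up. A row lasts 1/12 s, in which the tool goes at most 41.7 mm and 7.16 degrees, less where a joint would pass 70% of its speed; a pose out of reach is approached as far as the arm can. A call with a gripper value outside its range is refused whole. The fingers move at their own pace and stop on an object; FORCE is the grip in N (left out, the last holds). Time passes only in rows, so rows that repeat a pose let the fingers close. It gives the time, the measured TCP pose, the force, the opening and the grip force at its end, in the units of the state.
- bot.observe(): the state, without advancing time (a new reading comes with each control period).
- bot.get_image(name): name is "scene" or "top" or "wrist"; returns the picture (480x640x3 uint8, red, green, blue); there is no depth.
- bot.calibration(name): a dict with "intrinsics" (3x3 intrinsics, pixels), "k1" (the pictures are not rectified: a ray, as slopes to the right and down, at radius r is drawn at 1 + k1 r^2 times it, then the intrinsics apply), "world_to_cam" (4x4, takes a point from world to camera coordinates). Camera axes: x right, y down, z forward; pixel columns grow to the right and rows downward; lengths in m; the calibration is good to about 2 mm. A picture is of the moment at which its call begins: read the wrist's pose just before it. calibration takes no time and is no camera call; for the wrist camera it gives the pose at the moment of the call.
- bot.job_done(): hands the job in; it is judged then, once.
The state is a dict: "time_s": time; "qpos": joint angles; "joint_vel": joint speeds; "effort": joint torques, N m; "tcp_pos": TCP position; "tool_rot": TCP orientation; "wrist_force": force on the tool from outside, world axes, zero at the start; "moment": the same for the moment, N m; "gripper_width": opening from 0.0 (shut) to 1.0 (fully open); "grasp_force": force on a finger pad.
Only numpy, scipy, OpenCV 4.12 (cv2) and the standard library are available. Lean on these libraries where they do the work, as an engineer would, in place of code of your own. Each camera call takes 0.05 s, during which the arm holds its last target. There are 200 camera calls.

### The job

Take the stone that lies on the black pad and set it down gently in the polisher's blue bowl. Then start the polisher on the programme for that stone: press the key of the stone's own colour fully down and let it up, then press the white start key fully down and let it up. Press no other colour key, and leave the other two stones and everything else where they are.

Things in the scene. Friction and masses are not known exactly. Their poses are not given: they have to be found in the camera images.
- stone_turquoise: loose turquoise (blue-green) rough stone, a rounded block 74 x 46 x 36 mm (along its x, y, z), about 0.2 to 0.4 kg; origin at the centre of its flat underside, z up; its parallel long sides face its own +y and -y and are the sides to grip. One of the three stones lies on the black pad, the other two on the white pads (which stone is where differs from start to start).
- stone_red: loose dark red rough stone, a rounded block 80 x 44 x 36 mm (along its x, y, z), about 0.2 to 0.4 kg; origin at the centre of its flat underside, z up; its parallel long sides face its own +y and -y and are the sides to grip. One of the three stones lies on the black pad, the other two on the white pads (which stone is where differs from start to start).
- stone_yellow: loose amber yellow rough stone, a rounded block 70 x 48 x 36 mm (along its x, y, z), about 0.2 to 0.4 kg; origin at the centre of its flat underside, z up; its parallel long sides face its own +y and -y and are the sides to grip. One of the three stones lies on the black pad, the other two on the white pads (which stone is where differs from start to start).
- pad_black: fixed round black rubber pad, 90 mm diameter, 6 mm thick, carrying the stone that is due for polishing; origin at the centre of its underside, on the table. Two white pads of the same size carry the other stones; the three pads stand at least 105 mm apart, centre to centre, in an order that varies.
- polisher: fixed bench vibrating polisher: grey base and motor with a blue square open bowl on top; origin at the centre of the bowl on the table surface, x and y along the bowl's sides, yaw varies. Bowl 210 x 210 mm outside, walls 6 mm, inner floor 42 mm and rim 82 mm above the table (40 mm deep); the motor (up to 80 mm high) sticks out 55 mm on its +x side.
- bowl_floor (a point): centre of the bowl's inner floor (198 x 198 mm inside); axes as the polisher's, z up
- control_box: fixed grey control box, 150 x 200 mm (its x, y), 40 mm high; origin at the centre of its underside, yaw varies. On its top: a row of three coloured keys along its y, 58 mm apart and 30 mm to its +x side, their order differing from start to start; the larger white start key alone 35 mm to its -x side.
- key_turquoise_top (a point): centre of the top of the turquoise (blue-green) key, 32 mm cap, a spring push key pressed straight down; its top stands 64 mm above the table when up and moves with the key; the black round housing is 16 mm wider than the cap and 52 mm above the table
- key_turquoise (a joint): travel of that key: 0 up, 0.008 m fully down; starts to move at about 1.5 N, fully down at 5 N, springs back when released; counts as pressed beyond 0.0055 m
- key_red_top (a point): centre of the top of the dark red key, 32 mm cap, a spring push key pressed straight down; its top stands 64 mm above the table when up and moves with the key; the black round housing is 16 mm wider than the cap and 52 mm above the table
- key_red (a joint): travel of that key: 0 up, 0.008 m fully down; starts to move at about 1.5 N, fully down at 5 N, springs back when released; counts as pressed beyond 0.0055 m
- key_yellow_top (a point): centre of the top of the amber yellow key, 32 mm cap, a spring push key pressed straight down; its top stands 64 mm above the table when up and moves with the key; the black round housing is 16 mm wider than the cap and 52 mm above the table
- key_yellow (a joint): travel of that key: 0 up, 0.008 m fully down; starts to move at about 1.5 N, fully down at 5 N, springs back when released; counts as pressed beyond 0.0055 m
- key_start_top (a point): centre of the top of the white start key, 40 mm cap, a spring push key pressed straight down; its top stands 64 mm above the table when up and moves with the key; the black round housing is 16 mm wider than the cap and 52 mm above the table
- key_start (a joint): travel of that key: 0 up, 0.008 m fully down; starts to move at about 1.5 N, fully down at 5 N, springs back when released; counts as pressed beyond 0.0055 m
- jar: amber glass jar with steel lid, 70 mm diameter, 75 mm tall; bystander, loose, to be left alone
- hammer: small hammer, 200 mm long, lying; bystander, loose, to be left alone
- brush: wooden bench brush, 170 mm long, lying, about 20 mm high, 20 mm thick handle; bystander, loose, to be left alone
- dish: small blue dish, 80 mm diameter, 30 mm tall; bystander, loose, to be left alone
- awl: awl with dark wood handle, 150 mm long, lying; bystander, loose, to be left alone
- bottle: white plastic bottle with red cap, 44 mm diameter, 100 mm tall; bystander, loose, to be left alone
There are look-alikes about, which are no part of the job. Leave any purple look-alike of the stone_red alone. Leave any purple look-alike of the stone_turquoise alone.

How it is judged (in metres and radians):
On the way, in this order (a step that is already met when the one before it is completed fails the run):
1. the stone from the black pad lies released in the polisher's bowl (((x of stone_turquoise in the frame of bowl_floor between -0.08 and 0.08 m and y of stone_turquoise in the frame of bowl_floor between -0.08 and 0.08 m and z of stone_turquoise in the frame of bowl_floor between -0.01 and 0.03 m and linear speed of stone_turquoise below 0.05 m/s and contact force between the fingers and stone_turquoise below 0.05 N and horizontal distance between each of stone_turquoise, stone_red, stone_yellow and pad_black above 0.07 m) or (x of stone_red in the frame of bowl_floor between -0.08 and 0.08 m and y of stone_red in the frame of bowl_floor between -0.08 and 0.08 m and z of stone_red in the frame of bowl_floor between -0.01 and 0.03 m and linear speed of stone_red below 0.05 m/s and contact force between the fingers and stone_red below 0.05 N and horizontal distance between each of stone_turquoise, stone_red, stone_yellow and pad_black above 0.07 m) or (x of stone_yellow in the frame of bowl_floor between -0.08 and 0.08 m and y of stone_yellow in the frame of bowl_floor between -0.08 and 0.08 m and z of stone_yellow in the frame of bowl_floor between -0.01 and 0.03 m and linear speed of stone_yellow below 0.05 m/s and contact force between the fingers and stone_yellow below 0.05 N and horizontal distance between each of stone_turquoise, stone_red, stone_yellow and pad_black above 0.07 m))), for 0.2 s.
2. the colour key matching the stone in the bowl is pressed down (((x of stone_turquoise in the frame of bowl_floor between -0.08 and 0.08 m and y of stone_turquoise in the frame of bowl_floor between -0.08 and 0.08 m and z of stone_turquoise in the frame of bowl_floor between -0.01 and 0.03 m and value of joint key_turquoise above 0.0055 m) or (x of stone_red in the frame of bowl_floor between -0.08 and 0.08 m and y of stone_red in the frame of bowl_floor between -0.08 and 0.08 m and z of stone_red in the frame of bowl_floor between -0.01 and 0.03 m and value of joint key_red above 0.0055 m) or (x of stone_yellow in the frame of bowl_floor between -0.08 and 0.08 m and y of stone_yellow in the frame of bowl_floor between -0.08 and 0.08 m and z of stone_yellow in the frame of bowl_floor between -0.01 and 0.03 m and value of joint key_yellow above 0.0055 m))), for 0.04 s.
3. the white start key is pressed down, the colour keys being up (value of joint key_start above 0.0055 m and value of joint each of key_turquoise, key_red, key_yellow below 0.003 m), for 0.04 s.
At the end, for the whole second after the job is handed in: The black pad's stone rests released in the bowl (centre within 80 mm of the middle along each side, at most 30 mm above the floor); no stone within 70 mm of the black pad; the others within 30 mm of their start; all keys up (2 mm), the right colour key then start having been pressed 5.5 mm (((x of stone_turquoise in the frame of bowl_floor between -0.08 and 0.08 m and y of stone_turquoise in the frame of bowl_floor between -0.08 and 0.08 m and z of stone_turquoise in the frame of bowl_floor between -0.01 and 0.03 m and linear speed of stone_turquoise below 0.05 m/s and contact force between the fingers and stone_turquoise below 0.05 N and distance of each of stone_red, stone_yellow from where it was at the start of the episode below 0.03 m) or (x of stone_red in the frame of bowl_floor between -0.08 and 0.08 m and y of stone_red in the frame of bowl_floor between -0.08 and 0.08 m and z of stone_red in the frame of bowl_floor between -0.01 and 0.03 m and linear speed of stone_red below 0.05 m/s and contact force between the fingers and stone_red below 0.05 N and distance of each of stone_turquoise, stone_yellow from where it was at the start of the episode below 0.03 m) or (x of stone_yellow in the frame of bowl_floor between -0.08 and 0.08 m and y of stone_yellow in the frame of bowl_floor between -0.08 and 0.08 m and z of stone_yellow in the frame of bowl_floor between -0.01 and 0.03 m and linear speed of stone_yellow below 0.05 m/s and contact force between the fingers and stone_yellow below 0.05 N and distance of each of stone_turquoise, stone_red from where it was at the start of the episode below 0.03 m)) and horizontal distance between each of stone_turquoise, stone_red, stone_yellow and pad_black above 0.07 m and value of joint each of key_turquoise, key_red, key_yellow, key_start below 0.002 m); the robot touches nothing.
It fails at once if a colour key is pressed although the stone of that colour is not in the bowl ((value of joint key_turquoise above 0.004 m and not (x of stone_turquoise in the frame of bowl_floor between -0.08 and 0.08 m and y of stone_turquoise in the frame of bowl_floor between -0.08 and 0.08 m and z of stone_turquoise in the frame of bowl_floor between -0.01 and 0.03 m)) or (value of joint key_red above 0.004 m and not (x of stone_red in the frame of bowl_floor between -0.08 and 0.08 m and y of stone_red in the frame of bowl_floor between -0.08 and 0.08 m and z of stone_red in the frame of bowl_floor between -0.01 and 0.03 m)) or (value of joint key_yellow above 0.004 m and not (x of stone_yellow in the frame of bowl_floor between -0.08 and 0.08 m and y of stone_yellow in the frame of bowl_floor between -0.08 and 0.08 m and z of stone_yellow in the frame of bowl_floor between -0.01 and 0.03 m))).
It fails at once if the start key is pressed while no stone is in the bowl (value of joint key_start above 0.004 m and not (x of stone_turquoise in the frame of bowl_floor between -0.08 and 0.08 m and y of stone_turquoise in the frame of bowl_floor between -0.08 and 0.08 m and z of stone_turquoise in the frame of bowl_floor between -0.01 and 0.03 m) and not (x of stone_red in the frame of bowl_floor between -0.08 and 0.08 m and y of stone_red in the frame of bowl_floor between -0.08 and 0.08 m and z of stone_red in the frame of bowl_floor between -0.01 and 0.03 m) and not (x of stone_yellow in the frame of bowl_floor between -0.08 and 0.08 m and y of stone_yellow in the frame of bowl_floor between -0.08 and 0.08 m and z of stone_yellow in the frame of bowl_floor between -0.01 and 0.03 m)).
It fails at once if a stone falls freely at over 0.8 m/s (from over about 30 mm) ((linear speed of stone_turquoise above 0.8 m/s and contact force between the fingers and stone_turquoise below 0.05 N) or (linear speed of stone_red above 0.8 m/s and contact force between the fingers and stone_red below 0.05 N) or (linear speed of stone_yellow above 0.8 m/s and contact force between the fingers and stone_yellow below 0.05 N)).
It fails at once if a bystander is moved by more than 30 mm (distance of any of jar, hammer, brush, dish, awl, bottle from where it was at the start of the episode above 0.03 m).
It also fails if it takes over 54 s, if anything falls off the work surface, if the arm or the gripper's body presses on something with over 40 N, if the wrist force passes 120 N, or if a joint passes its speed limit or range.

## Working session

There is one attempt and no reset: what is moved stays moved. The work goes in short steps, Python scripts to look and compute and a shell command to move; the robot and the scene stay as the last step left them, time stands still between calls to the robot, and variables do not carry over. Pictures are saved under pics/ and viewed, at most 10 in all, crops included, and the job is handed in when it is done.

```bash
mkdir -p pics; cat > h.py <<'E'
import numpy as np, cv2
from workcell import bot
def cast(cal,uv,z):
    K=np.array(cal["intrinsics"]);T=np.array(cal["world_to_cam"])
    d=np.array([cal["k1"],0,0,0,0.])
    # drawn = ray*(1+k1 r^2): opencv radial model
    p=cv2.undistortPoints(np.array(uv,float).reshape(-1,1,2),K,d).reshape(-1,2)
    R=T[:3,:3];c=-R.T@T[:3,3]
    r=np.c_[p,np.ones(len(p))]@R
    return c+r*((z-c[2])/r[:,2])[:,None]
def proj(cal,P):
    T=np.array(cal["world_to_cam"]);P=np.atleast_2d(np.array(P,float))
    return cv2.projectPoints(P,cv2.Rodrigues(T[:3,:3])[0],T[:3,3],np.array(cal["intrinsics"]),np.array([cal["k1"],0,0,0,0.]))[0].reshape(-1,2)
def save(n,im): cv2.imwrite(f"pics/{n}.png",im[:,:,::-1])
E
python3 - <<'E'
from h import *
for n in("top","scene"):
    im=bot.get_image(n);save(n+"1",im);np.save(n+"1.npy",im)
    c=bot.calibration(n);print(n,c["k1"],np.round(c["intrinsics"],1).tolist(),np.round(c["world_to_cam"],3).tolist())
s=bot.observe();print(s["time_s"],s["tcp_pos"],np.round(s["tool_rot"],3).tolist(),s["wrist_force"])
E
```

```text
top -0.16679471098169538 [[569.8, 0.0, 312.8], [0.0, 569.8, 248.1], [0.0, 0.0, 1.0]] [[-0.133, -0.991, -0.003, 0.02], [-0.97, 0.131, -0.205, 0.566], [0.204, -0.024, -0.979, 1.041], [0.0, 0.0, 0.0, 1.0]]
scene -0.190997397391137 [[587.9, 0.0, 319.1], [0.0, 587.9, 244.0], [0.0, 0.0, 1.0]] [[0.345, 0.939, -0.004, -0.158], [0.706, -0.262, -0.658, -0.34], [-0.618, 0.224, -0.753, 1.843], [0.0, 0.0, 0.0, 1.0]]
0.1 [ 0.15742    -0.60433557  0.24656817] [[-0.968, -0.252, -0.001], [-0.252, 0.968, 0.002], [0.0, 0.002, -1.0]] [-0.61400993 -0.0386367  -0.15898683]
```

View pics/top1.png

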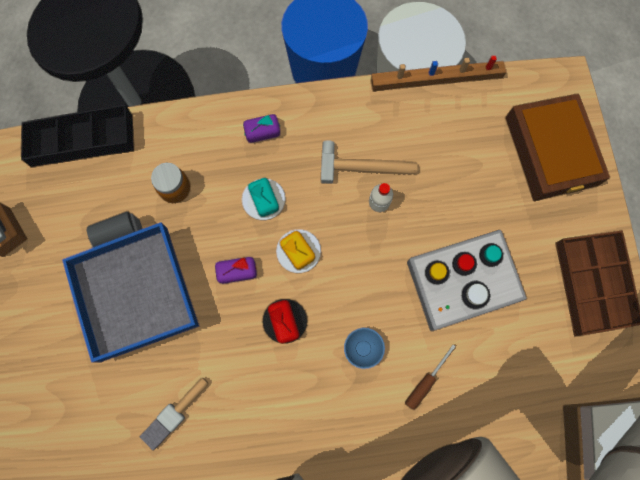

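View pics/scene1.png

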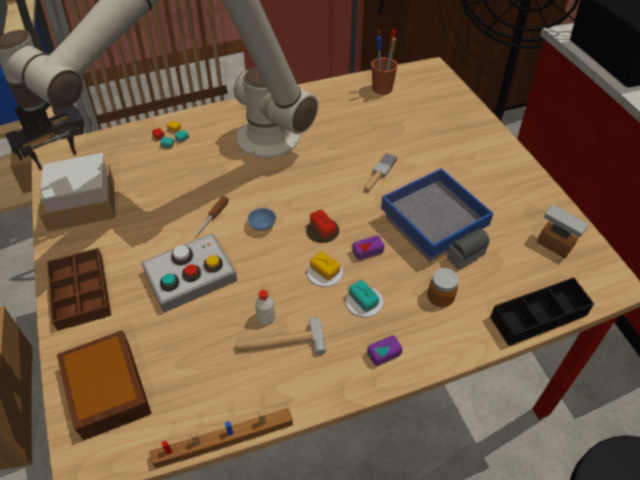

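The red stone at top (284,321) sits on the black pad. The yellow (298,250) and turquoise (263,197) stones are on white pads. The purple look-alikes at (236,270) and (262,128) are not on any pad. So red at (284,321) fits, and I'll confirm it in a crop while measuring.

```bash
python3 - <<'E'
from h import *
def blob(im,lo,hi,roi,name):
    x0,y0,x1,y1=roi
    hsv=cv2.cvtColor(im,cv2.COLOR_RGB2HSV)
    m=np.zeros(im.shape[:2],np.uint8)
    m[y0:y1,x0:x1]=cv2.inRange(hsv,lo,hi)[y0:y1,x0:x1]
    m=cv2.morphologyEx(m,cv2.MORPH_CLOSE,np.ones((5,5)))
    cs,_=cv2.findContours(m,0,2); return max(cs,key=cv2.contourArea)
def rect(cal,c,z):
    w=cast(cal,c.reshape(-1,2),z)[:,:2]*1000
    (cx,cy),(a,b),t=cv2.minAreaRect(w.astype(np.float32)); 
    if a<b:a,b,t=b,a,t+90
    return np.round([cx,cy,a,b,t],1).tolist()
T=np.load("top1.npy");S=np.load("scene1.npy")
ct,cs=bot.calibration("top"),bot.calibration("scene")
red=((0,150,60),(8,255,255));red2=((0,170,80),(6,255,255))
print("stone top",rect(ct,blob(T,*red,(255,285,315,350),0),.03),"scene",rect(cs,blob(S,*red,(300,200,345,245),0),.03))
blk=((0,0,0),(180,255,50))
print("pad",rect(ct,blob(T,*blk,(255,285,315,350),0),.006))
blue=((100,150,50),(125,255,255))
b=blob(T,*blue,(55,215,205,370),0);print("bowl",rect(ct,b,.082))
b=blob(S,*blue,(370,160,500,260),0);print("bowl scene",rect(cs,b,.082))
box=((0,0,90),(180,40,255))
k={"yellow":((15,150,120),(30,255,255)),"red":red,"turq":((75,120,80),(95,255,255)),"white":((0,0,170),(180,50,255))}
rt={"yellow":(425,255,450,290),"red":(450,248,478,278),"turq":(478,240,505,268),"white":(460,280,495,310)}
rs={"yellow":(200,252,225,273),"red":(180,262,202,284),"turq":(158,270,182,294),"white":(168,242,194,264)}
for n in k: print(n,rect(ct,blob(T,*k[n],rt[n],0),.064),rect(cs,blob(S,*k[n],rs[n],0),.064))
for n,roi in (("yellow",(280,230,318,270)),("turq",(245,175,285,217))): print("stone",n,rect(ct,blob(T,*k[n],roi,0),.03))
a=cv2.resize(T[270:370,235:335],(400,400),interpolation=2);b=cv2.resize(S[190:290,280:380],(400,400),interpolation=2)
save("crop1",np.hstack([a,b]))
# wrist cam
E
```

```text
stone top [434.0, 19.8, 82.2, 45.6, 9.0] scene [438.1, 16.8, 97.4, 54.3, 12.6]
pad [442.8, -12.8, 73.4, 23.2, 11.1]
bowl [523.0, 303.5, 214.1, 213.4, 13.0]
bowl scene [581.4, 316.4, 205.5, 132.2, 102.3]
yellow [486.4, -288.7, 29.7, 29.5, 36.1] [490.0, -289.7, 29.6, 29.5, 76.2]
red [495.5, -344.2, 31.5, 31.3, 125.9] [502.6, -346.5, 35.3, 31.8, 167.5]
turq [506.0, -402.7, 32.2, 30.2, 125.3] [509.5, -403.8, 31.4, 29.2, 168.9]
white [431.2, -363.8, 55.1, 51.3, 169.1] [431.4, -357.9, 34.9, 31.7, 22.5]
stone yellow [570.8, -25.7, 71.0, 46.7, 26.8]
stone turq [688.5, 28.9, 76.0, 43.4, 15.1]
```

View pics/crop1.png

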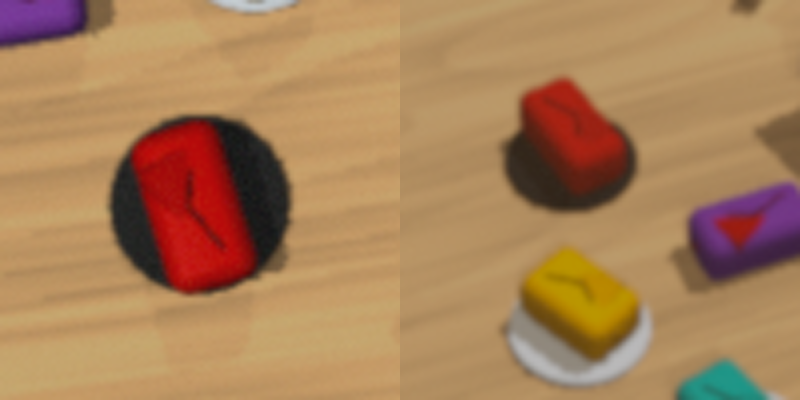

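The crop confirms it: the plain red stone is centred on the black pad, and the purple block carries only a red patch. Geometry checks out: the stone measures 82x46 mm, the bowl 214 mm, and the keys are 58 mm apart. I'll move over the stone next.

```bash
cat >> h.py <<'E'
def go(pos,yaw_y):  # shift (cm) & turn about tool z (rad) to reach pos with tool y at yaw_y deg (world)
    s=bot.observe();R=np.array(s["tool_rot"])
    d=R.T@(np.array(pos)-s["tcp_pos"])*100
    cur=np.degrees(np.arctan2(R[1,1],R[0,1])); t=-np.radians((yaw_y-cur+90)%180-90)
    tilt=R.T@np.cross(R[:,2],[0,0,-1])
    print("t",s["time_s"],"tcp",np.round(s["tcp_pos"],4),"yaw",round(cur,1),"q6",round(s["qpos"][5]),"shift",np.round(d,2),"turn",np.round(t,3),"tilt",np.round(tilt,3),"F",np.round(s["wrist_force"],1),"grip",s["gripper_width"],s["grasp_force"])
E
python3 -m crank '[[0,0,0,-31,23.4,0,1],[0,0,0,-31,23.4,0,1],[0,0,0,-31,23.4,0,1],[0,0,0,-31,23.4,0,1],[0,0,0,-31,23.4,0,1],[0,0,0,-31,23.4,0,1],[0,0,0,-31,23.4,0,1],[0,0,0,-31,23.4,0,1],[0,0,0,-31,23.4,0,1],[0,0,0,-31,23.4,0,1],[0,0,0,-31,23.4,0,1],[0,0,0,-31,23.4,0,1]]' 20
python3 -c "
from h import *
go([.434,.019,.16],100)"
```

```text
time_s: 1.1
tcp_pos: [0.3988, -0.2995, 0.2472]
tool_rot: [[-0.967, -0.254, -0.001], [-0.254, 0.967, 0.0], [0.001, 0.001, -1.0]]
wrist_force: [-0.2, 0.9, -0.2]
gripper_width: 0.998
grasp_force: 0.0
t 1.1 tcp [ 0.3988 -0.2995  0.2472] yaw 104.7 q6 -57 shift [-11.51  29.9    8.73] turn 0.082 tilt [ 0.001 -0.001  0.   ] F [-0.2  0.9 -0.2] grip 0.9975926728227421 0.0
```

```bash
python3 -m crank '[[0,0,0.082,-11.5,29.9,8.7,1],[0,0,0.082,-11.5,29.9,8.7,1],[0,0,0.082,-11.5,29.9,8.7,1],[0,0,0.082,-11.5,29.9,8.7,1],[0,0,0.082,-11.5,29.9,8.7,1],[0,0,0.082,-11.5,29.9,8.7,1],[0,0,0.082,-11.5,29.9,8.7,1],[0,0,0.082,-11.5,29.9,8.7,1],[0,0,0.082,-11.5,29.9,8.7,1],[0,0,0.082,-11.5,29.9,8.7,1],[0,0,0.082,-11.5,29.9,8.7,1]]'
python3 - <<'E'
from h import *
go([.434,.019,.034],100)
c=bot.calibration("wrist");im=bot.get_image("wrist");save("w1",im)
m=cv2.inRange(cv2.cvtColor(im,cv2.COLOR_RGB2HSV),(0,150,60),(8,255,255))
m=cv2.morphologyEx(m,cv2.MORPH_CLOSE,np.ones((9,9)))
cs=sorted(cv2.findContours(m,0,2)[0],key=cv2.contourArea)[-2:]
for k in cs:
  print(cv2.boundingRect(k),cv2.contourArea(k))
  for z in(.025,.042): print(z,cv2.minAreaRect((cast(c,k.reshape(-1,2),z)[:,:2]*1000).astype(np.float32)))
E
```

```text
time_s: 2.02
tcp_pos: [0.4343, 0.0172, 0.1604]
tool_rot: [[-0.985, -0.171, -0.001], [-0.171, 0.985, -0.0], [0.001, -0.0, -1.0]]
wrist_force: [-0.0, -0.2, -0.0]
gripper_width: 1.003
grasp_force: 0.0
t 2.0167 tcp [0.4343 0.0172 0.1604] yaw 99.8 q6 -104 shift [-1.000e-02  1.800e-01  1.264e+01] turn -0.003 tilt [-0.    -0.001  0.   ] F [-0.  -0.2 -0. ] grip 1.0025399675869935 0.0
(365, 368, 59, 24) 499.0
0.025 ((562.25634765625, 106.52384185791016), (25.638973236083984, 53.67152786254883), 6.014091968536377)
0.042 ((549.2428588867188, 100.02728271484375), (24.03704261779785, 50.318199157714844), 6.0140767097473145)
(300, 186, 57, 100) 5200.5
0.025 ((434.288330078125, 21.637096405029297), (84.68917083740234, 45.231807708740234), 9.977622032165527)
0.042 ((429.2701416015625, 20.444181442260742), (79.39788818359375, 42.4057731628418), 9.977618217468262)
```

View pics/w1.png

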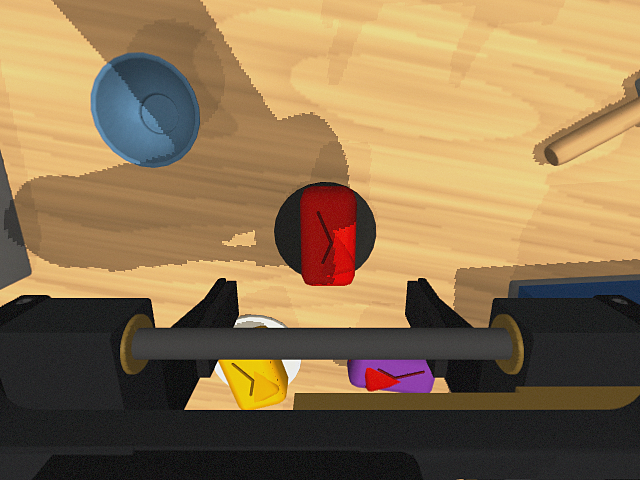

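The wrist view shows the red stone at (328,236) on the black pad, parallel to the jaws, measured at (434, 20.5) mm and yaw 10°. The jaws need to move 3 mm along +y, then go down and grip.

```bash
python3 -m crank '[[0,0,0,0,0.3,4,1],[0,0,0,0,0.3,8,1],[0,0,0,0,0.3,10,1],[0,0,0,0,0.3,11.5,1],[0,0,0,0,0.3,12.6,1],[0,0,0,0,0.3,12.6,1],[0,0,0,0,0.3,12.6,0],[0,0,0,0,0.3,12.6,0],[0,0,0,0,0.3,12.6,0],[0,0,0,0,0.3,12.6,0],[0,0,0,0,0.3,12.6,0],[0,0,0,0,0.3,12.6,0]]' 25
python3 -c "
from h import *
go([.434,.0205,.034],100)"
```

```text
time_s: 3.07
tcp_pos: [0.4342, 0.0212, 0.0351]
tool_rot: [[-0.985, -0.172, 0.001], [-0.172, 0.985, 0.001], [-0.001, 0.0, -1.0]]
wrist_force: [0.6, -0.6, 0.6]
gripper_width: 0.633
grasp_force: 0.0
t 3.0667 tcp [0.4342 0.0212 0.0351] yaw 99.9 q6 -104 shift [ 0.03 -0.07  0.11] turn -0.002 tilt [0.    0.001 0.   ] F [ 0.6 -0.6  0.6] grip 0.6326445031530712 0.0
```

Still closing (44 mm is about 0.51), so continue and then lift.

```bash
python3 -m crank '[[0,0,0,0,0,0,0],[0,0,0,0,0,0,0],[0,0,0,0,0,0,0],[0,0,0,0,0,0,0],[0,0,0,0,0,0,0],[0,0,0,0,0,0,0]]' 25
python3 -m crank '[[0,0,0,0,0,-1,0],[0,0,0,0,0,-3,0],[0,0,0,0,0,-6,0],[0,0,0,0,0,-9,0],[0,0,0,0,0,-12,0],[0,0,0,0,0,-12.5,0],[0,0,0,0,0,-12.5,0]]' 25
python3 -c "
from h import *
go([.522,.302,.16],103)"
```

```text
time_s: 3.57
tcp_pos: [0.4341, 0.0213, 0.0348]
tool_rot: [[-0.985, -0.172, 0.0], [-0.172, 0.985, 0.0], [-0.001, 0.0, -1.0]]
wrist_force: [-1.2, 3.2, 5.0]
gripper_width: 0.507
grasp_force: 25.0
time_s: 4.15
tcp_pos: [0.4346, 0.0213, 0.1609]
tool_rot: [[-0.985, -0.172, 0.004], [-0.172, 0.985, 0.002], [-0.004, 0.001, -1.0]]
wrist_force: [0.4, -0.4, -1.8]
gripper_width: 0.504
grasp_force: 25.0
t 4.15 tcp [0.4346 0.0213 0.1609] yaw 99.9 q6 -104 shift [-13.43  26.15   0.17] turn -0.054 tilt [0.001 0.004 0.   ] F [ 0.4 -0.4 -1.8] grip 0.5043115715282857 24.999440484680235
```

```bash
python3 -m crank '[[0,0,-0.054,-13.4,26.2,0,0],[0,0,-0.054,-13.4,26.2,0,0],[0,0,-0.054,-13.4,26.2,0,0],[0,0,-0.054,-13.4,26.2,0,0],[0,0,-0.054,-13.4,26.2,0,0],[0,0,-0.054,-13.4,26.2,0,0],[0,0,-0.054,-13.4,26.2,0,0],[0,0,-0.054,-13.4,26.2,0,0],[0,0,-0.054,-13.4,26.2,0,0],[0,0,-0.054,-13.4,26.2,0,0]]' 25
python3 - <<'E'
from h import *
go([.522,.302,.072],103)
save("w2",bot.get_image("wrist"))
E
```

```text
time_s: 4.98
tcp_pos: [0.5195, 0.3012, 0.1564]
tool_rot: [[-0.974, -0.225, -0.005], [-0.225, 0.974, -0.004], [0.006, -0.003, -1.0]]
wrist_force: [0.5, -0.6, -2.6]
gripper_width: 0.502
grasp_force: 25.0
t 4.9833 tcp [0.5195 0.3012 0.1564] yaw 103.0 q6 -122 shift [-0.31  0.05  8.44] turn -0.0 tilt [-0.003 -0.006  0.   ] F [ 0.5 -0.6 -2.6] grip 0.5022324214437188 24.99952188692987
```

View pics/w2.png

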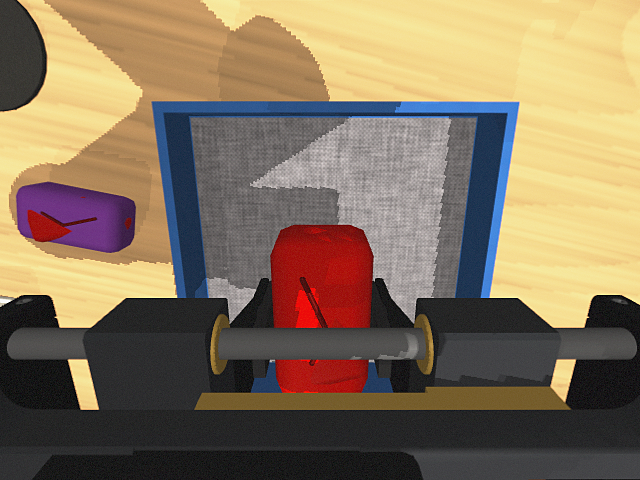

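The stone is held straight at (322,310), and the bowl is centred under it with its walls at columns 163–508. Lowering slowly.

```bash
python3 -m crank '[[0,0,0,-0.3,0,2,0],[0,0,0,-0.3,0,4,0],[0,0,0,-0.3,0,5.5,0],[0,0,0,-0.3,0,6.5,0],[0,0,0,-0.3,0,7.3,0],[0,0,0,-0.3,0,7.8,0],[0,0,0,-0.3,0,7.8,0],[0,0,0,-0.3,0,7.8,0]]' 25
python3 -c "
from h import *
go([.522,.302,.071],103)"
```

```text
time_s: 5.7
tcp_pos: [0.5241, 0.3028, 0.082]
tool_rot: [[-0.974, -0.225, 0.001], [-0.225, 0.974, 0.0], [-0.001, 0.0, -1.0]]
wrist_force: [0.7, -0.0, -2.2]
gripper_width: 0.502
grasp_force: 25.0
t 5.7 tcp [0.5241 0.3028 0.082 ] yaw 103.0 q6 -122 shift [ 0.23 -0.03  1.1 ] turn -0.0 tilt [0.    0.001 0.   ] F [ 0.7 -0.  -2.2] grip 0.5016549209705808 24.999623182229698
```

```bash
python3 -m crank '[[0,0,0,0,0,0.4,0],[0,0,0,0,0,0.7,0],[0,0,0,0,0,0.9,0],[0,0,0,0,0,1.0,0],[0,0,0,0,0,1.05,0],[0,0,0,0,0,1.05,0],[0,0,0,0,0,1.05,0]]' 25
```

```text
time_s: 6.28
tcp_pos: [0.5239, 0.303, 0.0711]
tool_rot: [[-0.974, -0.225, 0.0], [-0.225, 0.974, 0.0], [-0.0, 0.0, -1.0]]
wrist_force: [-0.1, 0.0, -1.8]
gripper_width: 0.509
grasp_force: 25.0
```

```bash
python3 -m crank '[[0,0,0,0,0,0,0.6],[0,0,0,0,0,0,0.8],[0,0,0,0,0,0,0.8],[0,0,0,0,0,0,0.8],[0,0,0,0,0,0,0.8],[0,0,0,0,0,0,0.8],[0,0,0,0,0,-1,0.8],[0,0,0,0,0,-4,0.8],[0,0,0,0,0,-8,0.8],[0,0,0,0,0,-12,0.8],[0,0,0,0,0,-14,0.8],[0,0,0,0,0,-14,0.8]]'
python3 - <<'E'
from h import *
go([.46,0,.21],100)
im=bot.get_image("wrist");save("w3",im)
T=bot.get_image("top");c=bot.calibration("top")
print(proj(c,[.523,.303,.07]))
m=cv2.inRange(cv2.cvtColor(T,cv2.COLOR_RGB2HSV),(0,150,60),(8,255,255));m[:200]=0
n,l,s,cc=cv2.connectedComponentsWithStats(m);print([(s[i].tolist()) for i in range(1,n) if s[i,4]>40])
E
```

```text
time_s: 7.28
tcp_pos: [0.5264, 0.3046, 0.2187]
tool_rot: [[-0.974, -0.226, 0.011], [-0.226, 0.974, 0.008], [-0.012, 0.005, -1.0]]
wrist_force: [1.2, -0.4, -0.2]
gripper_width: 0.801
grasp_force: 0.0
t 7.2833 tcp [0.5264 0.3046 0.2187] yaw 103.1 q6 -122 shift [ 13.36 -28.18   0.56] turn 0.053 tilt [0.005 0.012 0.   ] F [ 1.2 -0.4 -0.2] grip 0.8009146810542254 0.0
[[129.95053588 291.96527202]]
[[458, 254, 17, 17, 224], [234, 258, 13, 10, 60], [120, 277, 29, 37, 630]]
```

View pics/w3.png

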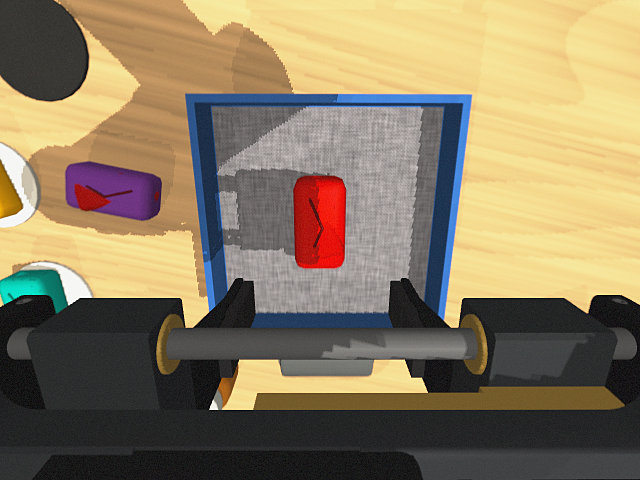

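The stone lies free in the middle of the bowl, at (320,222). Now to the keys with the gripper shut.

```bash
python3 -m crank '[[0,0,0.053,13.4,-28,0.5,0],[0,0,0.053,13.4,-28,0.5,0],[0,0,0.053,13.4,-28,0.5,0],[0,0,0.053,13.4,-28,0.5,0],[0,0,0.053,13.4,-28,0.5,0],[0,0,0.053,13.4,-28,0.5,0],[0,0,0.053,13.4,-28,0.5,0],[0,0,0.053,13.4,-28,0.5,0],[0,0,0.053,13.4,-28,0.5,0],[0,0,0.053,13.4,-28,0.5,0]]'
python3 -c "
from h import *
go([.470,-.349,.21],100)"
```

```text
time_s: 8.22
tcp_pos: [0.4552, -0.0012, 0.2051]
tool_rot: [[-0.985, -0.171, -0.002], [-0.17, 0.985, -0.001], [0.002, -0.0, -1.0]]
wrist_force: [-0.0, 0.4, -0.3]
gripper_width: 0.122
grasp_force: 0.0
t 8.2167 tcp [ 0.4552 -0.0012  0.2051] yaw 99.8 q6 -101 shift [  4.48 -34.52  -0.48] turn -0.003 tilt [-0.    -0.002  0.   ] F [-0.   0.4 -0.3] grip 0.12160297633298013 0.0
```

```bash
python3 -m crank '[[0,0,0,4.5,-34.5,0,0],[0,0,0,4.5,-34.5,0,0],[0,0,0,4.5,-34.5,0,0],[0,0,0,4.5,-34.5,0,0],[0,0,0,4.5,-34.5,0,0],[0,0,0,4.5,-34.5,0,0],[0,0,0,4.5,-34.5,0,0],[0,0,0,4.5,-34.5,0,0],[0,0,0,4.5,-34.5,0,0],[0,0,0,4.5,-34.5,0,0],[0,0,0,4.5,-34.5,0,0],[0,0,0,4.5,-34.5,0,0]]'
python3 - <<'E'
from h import *
go([.470,-.349,.21],100)
c=bot.calibration("wrist");im=bot.get_image("wrist");save("w4",im)
h=cv2.cvtColor(im,cv2.COLOR_RGB2HSV)
for n,lo,hi in(("yellow",(18,170,120),(30,255,255)),("red",(0,150,60),(8,255,255)),("turq",(75,120,80),(95,255,255)),("white",(0,0,190),(180,40,255))):
  for k in cv2.findContours(cv2.inRange(h,lo,hi),0,2)[0]:
    if cv2.contourArea(k)>200: 
      p,r=cv2.minEnclosingCircle((cast(c,k.reshape(-1,2),.064)[:,:2]*1000).astype(np.float32)); print(n,cv2.boundingRect(k),np.round(p,1),round(r,1))
E
```

```text
time_s: 9.22
tcp_pos: [0.4718, -0.3462, 0.2053]
tool_rot: [[-0.985, -0.174, -0.001], [-0.174, 0.985, 0.001], [0.001, 0.001, -1.0]]
wrist_force: [-0.3, -0.0, -0.2]
gripper_width: 0.008
grasp_force: 0.0
t 9.2167 tcp [ 0.4718 -0.3462  0.2053] yaw 100.0 q6 -60 shift [ 0.23 -0.24 -0.47] turn 0.001 tilt [ 0.001 -0.001  0.   ] F [-0.3 -0.  -0.2] grip 0.0076569322540170305 0.0
yellow (369, 241, 36, 38) [ 483.8 -288.8] 17.3
red (302, 240, 36, 38) [ 493.4 -344.8] 17.0
turq (235, 240, 35, 38) [ 503.1 -400.7] 17.0
white (546, 360, 25, 24) [ 566.7 -102. ] 18.5
white (313, 143, 118, 148) [ 451.8 -298.9] 70.1
white (210, 142, 16, 42) [ 427.6 -436.3] 16.5
```

View pics/w4.png

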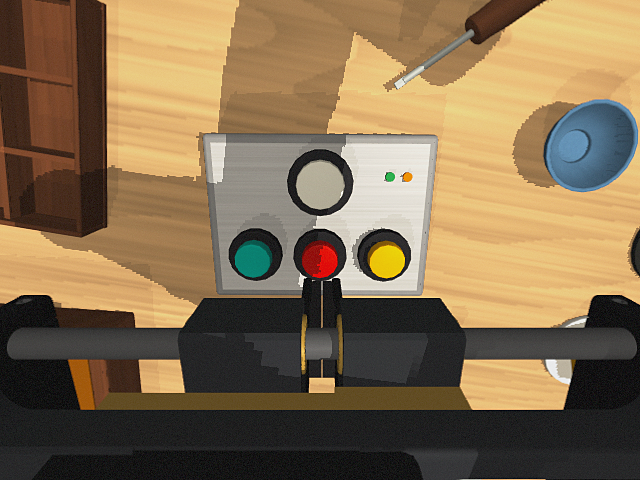

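Wrist view: red key at (320,258), yellow (388,260), turquoise (253,258), white start key (320,182). Two views agree on red at (494.5, -345) mm, which puts start at (430.5, -356) mm. Descending to about 6 mm above the red key.

```bash
python3 -m crank '[[0,0,0,-2.3,-0.3,0,0],[0,0,0,-2.3,-0.3,4,0],[0,0,0,-2.3,-0.3,7,0],[0,0,0,-2.3,-0.3,9.5,0],[0,0,0,-2.3,-0.3,11,0],[0,0,0,-2.3,-0.3,11,0],[0,0,0,-2.3,-0.3,11,0],[0,0,0,-2.3,-0.3,11,0]]'
python3 -c "
from h import *
go([.4945,-.345,.0805],100)"
```

```text
time_s: 9.93
tcp_pos: [0.496, -0.3462, 0.0977]
tool_rot: [[-0.985, -0.175, 0.002], [-0.175, 0.985, -0.001], [-0.002, -0.002, -1.0]]
wrist_force: [0.8, 0.8, 1.3]
gripper_width: 0.005
grasp_force: 0.0
t 9.9333 tcp [ 0.496  -0.3462  0.0977] yaw 100.1 q6 -60 shift [0.13 0.15 1.72] turn 0.001 tilt [-0.002  0.002  0.   ] F [0.8 0.8 1.3] grip 0.005205341391752897 0.0
```

```bash
python3 -m crank '[[0,0,0,0.1,0.1,0.6,0],[0,0,0,0.1,0.1,1.2,0],[0,0,0,0.1,0.1,1.6,0],[0,0,0,0.1,0.1,1.6,0],[0,0,0,0.1,0.1,1.6,0],[0,0,0,0.1,0.1,1.6,0],[0,0,0,0.1,0.1,1.6,0]]'
```

```text
time_s: 10.52
tcp_pos: [0.495, -0.346, 0.0815]
tool_rot: [[-0.985, -0.173, 0.003], [-0.173, 0.985, -0.001], [-0.003, -0.002, -1.0]]
wrist_force: [0.8, 2.6, 5.3]
gripper_width: 0.008
grasp_force: 2.7
```

```bash
python3 -m crank '[[0,0,0,0,0,0.1,0],[0,0,0,0,0,0.15,0],[0,0,0,0,0,0.15,0],[0,0,0,0,0,0.15,0]]'
```

```text
time_s: 10.85
tcp_pos: [0.495, -0.346, 0.0813]
tool_rot: [[-0.985, -0.174, 0.004], [-0.174, 0.985, -0.002], [-0.003, -0.002, -1.0]]
wrist_force: [-0.1, 3.7, 12.6]
gripper_width: 0.006
grasp_force: 6.0
```

The force rose to 12.6 N with no further travel, so the red key is bottomed out. Release it and move up over the start key.

```bash
python3 -m crank '[[0,0,0,0,0,-1,0],[0,0,0,0,0,-2.5,0],[0,0,0,0,0,-3.5,0],[0,0,0,6.5,0,-3.5,0],[0,0,0,6.5,0,-3.5,0],[0,0,0,6.5,0,-3.5,0],[0,0,0,6.5,0,-2,0],[0,0,0,6.5,0,-2,0],[0,0,0,6.5,0,-2,0]]'
python3 -c "
from h import *
go([.4305,-.3565,.0813],100)"
```

```text
time_s: 11.6
tcp_pos: [0.4292, -0.3569, 0.098]
tool_rot: [[-0.985, -0.173, -0.002], [-0.173, 0.985, 0.001], [0.002, 0.001, -1.0]]
wrist_force: [1.6, -0.8, 1.1]
gripper_width: 0.005
grasp_force: 0.0
t 11.6 tcp [ 0.4292 -0.3569  0.098 ] yaw 99.9 q6 -57 shift [-0.14  0.02  1.67] turn -0.001 tilt [ 0.001 -0.002  0.   ] F [ 1.6 -0.8  1.1] grip 0.005122027716762816 0.0
```

```bash
python3 -m crank '[[0,0,0,-0.1,0,0.6,0],[0,0,0,-0.1,0,1.2,0],[0,0,0,-0.1,0,1.7,0],[0,0,0,-0.1,0,1.7,0],[0,0,0,-0.1,0,1.7,0],[0,0,0,-0.1,0,1.7,0]]'
```

```text
time_s: 12.1
tcp_pos: [0.4317, -0.3573, 0.0822]
tool_rot: [[-0.985, -0.174, 0.002], [-0.174, 0.985, -0.001], [-0.002, -0.002, -1.0]]
wrist_force: [1.2, 0.8, 5.3]
gripper_width: 0.006
grasp_force: 2.2
```

```bash
python3 -m crank '[[0,0,0,0,0,0.1,0],[0,0,0,0,0,0.2,0],[0,0,0,0,0,0.2,0],[0,0,0,0,0,0.2,0]]'
```

```text
time_s: 12.43
tcp_pos: [0.4318, -0.3573, 0.0813]
tool_rot: [[-0.985, -0.174, 0.003], [-0.174, 0.985, -0.002], [-0.002, -0.002, -1.0]]
wrist_force: [-0.2, 2.2, 12.0]
gripper_width: 0.006
grasp_force: 5.7
```

Bottomed out (12 N). Let it up, retract and check.

```bash
python3 -m crank '[[0,0,0,0,0,-1,0],[0,0,0,0,0,-3,0],[0,0,0,0,0,-6,0],[0,0,0,0,0,-10,0],[0,0,0,0,0,-13,0],[0,0,0,0,0,-13,0],[0,0,0,0,0,-13,0],[0,0,0,0,0,-13,0]]'
python3 -c "
from h import *
go([.43,-.36,.2],100);save('top2',bot.get_image('top'))"
```

```text
time_s: 13.1
tcp_pos: [0.4294, -0.3562, 0.2083]
tool_rot: [[-0.985, -0.172, -0.002], [-0.172, 0.985, 0.002], [0.002, 0.003, -1.0]]
wrist_force: [-0.8, 0.4, -1.6]
gripper_width: 0.006
grasp_force: 0.0
t 13.1 tcp [ 0.4294 -0.3562  0.2083] yaw 99.9 q6 -57 shift [ 0.01 -0.39  0.83] turn -0.001 tilt [ 0.003 -0.002  0.   ] F [-0.8  0.4 -1.6] grip 0.005500969344990965 0.0
```

View pics/top2.png

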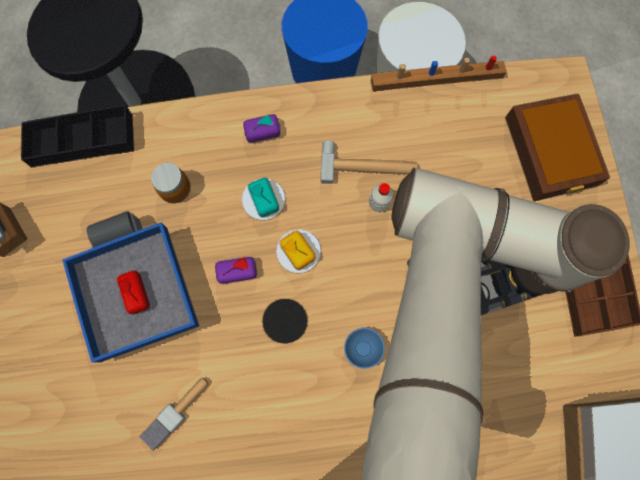

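The red stone is in the bowl at (132,292) and the black pad is empty at (285,321). The other stones and all bystanders are where they were.

```bash
python3 -c "
from workcell import bot
print(bot.job_done())"
```

```text
the job is handed in; nothing more can be done
None
```

The red stone is in the polisher's bowl, the red key and then the start key were pressed fully and released, and the job was handed in at about 13 s; no verdict was returned.

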